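Find the box key that fits the cubby's anchor nut

ROBOT

A 6-joint arm with a two-finger parallel gripper is mounted at the origin on the work surface. World frame = base frame: x ahead of the robot, y to its left, z up, the work surface at z = 0. Lengths are in m, angles in degrees, forces in N, time in s.
With the tool pointing down it reaches from about 0.275 to 0.75 m from the base axis. Payload 10.2 kg.
Tool frame: the origin (TCP) lies midway between the tips of the shut fingers; the grasp point (between the pads) lies 19 mm behind it (r.tcp_to_grasp is the distance from the TCP to the grasp point, in m); z points along the fingers, y is the line along which they close (so a half turn about z gives the same grasp; the last joint's range is limited). The gripper opens to 88 mm and grips with 3 to 60 N. Pads are 18 mm wide; open, the fingers measure 123 mm over their backs; the gripper's body (75 mm by 187 mm) begins 45 mm behind the grasp point.
Start: joints at [-89.175, 17.928, 85.812, -0, 76.261, -12.8], TCP at [0.124, -0.51, 0.239] pointing down, gripper open.
Joint ranges: [-168.41, 168.41], [-55.51, 124.54], [10.69, 146.95], [-70.63, 250.63], [1, 178], [-165.06, 165.06]. Speed limits (degrees/s): [136.94, 136.94, 172.46, 180, 180, 180].

INTERFACE

Orientations are given as [roll, pitch, yaw] about the fixed x, y, z axes, in that order (R = Rz(yaw) Ry(pitch) Rx(roll)).
In Python, from cell import r, imaging gives the robot as it stands.
- The arm moves only by the tool servo_tool, never from a script. Its argument "targets" is text: rows parted by semicolons, each of 6 numbers parted by spaces: the shift along the tool's x, y, z scaled (see below), then the turn, a rotation vector about the tool's x, y, z scaled (see below). In form: tx ty tz wx wy wz; .... A call has 1 to 12 rows; each row is the pose to reach, as a shift and turn from the pose commanded when the call began, along the tool's axes at that moment; what a row does not reach only later rows make up. The controller multiplies each number of a shift by 0.25 m and each number of a turn by 0.5 rad. A row lasts 1/8 s, in which the tool goes at most 62.5 mm and 10.7 degrees, less where a joint would pass 70% of its speed; a pose out of reach is approached as far as the arm can. A call with a number of a shift or a turn outside -1 to 1 is refused whole. A call with a gripper value outside its range is refused whole. "fingers" is the opening, from 0 (shut) to 1 (fully open), set as the call begins (left out, the last holds). The fingers move at their own pace and stop on an object; "force" is the grip in N (left out, the last holds). Time passes only in rows, so rows that repeat a pose let the fingers close. It gives the time, the measured TCP pose, the force, the opening and the grip force at its end, in the units of the state.
- r.get_state(): the state, without advancing time (a new reading comes with each control period).
- imaging.camera(name): name is "side" or "top"; returns a dict with "img" (420x560x3 uint8, red, green, blue), "camera_matrix" (3x3 intrinsics, pixels), "R" (3x3) and "t" (3): a world point X has camera coordinates R X + t. Camera axes: x right, y down, z forward; pixel columns grow to the right and rows downward; lengths in m; the calibration is good to about 2 mm. A picture is of the moment at which its call begins. There is no depth.
- r.finish_job(): hands the job in; it is judged then, once.
The state is a dict: "t": time; "q": joint angles; "qd": joint speeds; "effort": joint torques, N m; "position": TCP position; "orientation": TCP orientation; "contact_force": force on the tool from outside, world axes, zero at the start; "moment": the same for the moment, N m; "opening": finger opening in m; "grip_force": force on a finger pad.
Only numpy, scipy, OpenCV 4.12 (cv2) and the standard library are available. Lean on these libraries where they do the work, as an engineer would, in place of code of your own. Each camera call takes 0.05 s, during which the arm holds its last target. There are 200 camera calls.

TASK

The lid cubby is held down on the shelf by a steel angle with a hex nut on its foot, and one of the three look-alike box keys in the wooden stand fits that nut. Try the keys on the nut, gently, putting each one that does not go fully down back upright in a well of the stand, and finish holding the key that fits by its handle, upright and fully home over the nut with its rim on the washer: do not let go of it. Leave the gourds, canister, bombilla and spare lid where they are.

Things in the scene. Friction and masses are not known exactly. Their poses are not given: they have to be found in the camera images.
- key_a_mid (a point): centre (half-way up) of one of three box keys, all alike outside: 120 mm long, about 240 g; below, a round barrel 30 mm wide, 46 mm long; a 16 mm neck; on top a six-sided handle, 26 mm across flats, filling the top 55 mm, its middle 33 mm above this point. z: up along the key. x: towards a corner of the handle and of the bore, whose flats face 30 degrees off x and every 60 degrees
- key_b_mid (a point): centre of the second box key, like key_a in every outward respect, same axes. It starts mouth down in a well. The six-sided bore opens at the barrel's lower end, its rim 60 mm below this point. The bores differ, unmarked and unseen: one is too narrow and stops on top of the nut; one is too shallow and stops on the stud's end, rim 8 mm above the washer; one fits, and its rim reaches the washer
- key_c_mid (a point): centre of the third box key, like key_a in every outward respect, same axes. Which key has which bore is not known, and where each one stands changes. The bore that fits is 21 mm across flats and 26 mm deep; the narrow one is 16 mm across flats
- key_a: the same key as key_a_mid; origin at the centre of its mouth's rim, 60 mm below key_a_mid, same axes
- key_b: the same key as key_b_mid; origin at the centre of its mouth's rim, same axes
- key_c: the same key as key_c_mid; origin at the centre of its mouth's rim, same axes
- stand: fixed wooden block, 85 mm (x) by 275 mm (y) by 32 mm high, with three round wells 36 mm across and 24 mm deep, with a 3 mm bevel at the mouth, in a row along its y at -90, 0 and +90 mm, one key in each; origin at the centre of its underside
- well_0 (a point): centre of the floor of the well at y = -90 mm in the stand, 8 mm above the shelf (a key standing in it has its centre 60 mm above this point)
- well_1 (a point): centre of the floor of the well at y = 0 mm in the stand, 8 mm above the shelf (a key standing in it has its centre 60 mm above this point)
- well_2 (a point): centre of the floor of the well at y = 90 mm in the stand, 8 mm above the shelf (a key standing in it has its centre 60 mm above this point)
- nut_seat (a point): centre of the top face of the 37 mm washer, 8 mm above the shelf, under the hex nut; turns with the nut: z up, x to a corner of the nut. Nut: 19 mm across flats, 11 mm high, top edge bevelled 2 mm. The 12 mm stud ends 20 mm above this point. The nut turns stiffly (0.1 N m). A key that is home has its centre 60 mm above this point and its corners in line with the nut's (any of the six)
- cubby: fixed dark walnut box for lids, 170 (x) by 200 (y) by 115 mm high; swing door with a knob on its -x face (may stand ajar); on its +y face a steel angle: upright leg 80 mm high, foot 50 mm wide, 115 mm long, 5 mm thick on the shelf, the nut on it 80 mm from the wall. Origin: centre of the underside; the nut's axis is at y = +180 mm
- gourd_a: calabash gourd with a metal collar, 85 mm wide, 98 mm high, loose, standing between the stand and the nut; origin at the centre of its underside. To be left alone
- gourd_b: calabash gourd with a metal collar and a steel straw in it, 89 mm wide, 180 mm high with the straw, loose, at the back; origin at the centre of its underside. To be left alone
- gourd_c: calabash gourd with a metal collar, 81 mm wide, 93 mm high, loose, at the back; origin at the centre of its underside. To be left alone
- canister: matte grey canister with a twist cap, 91 mm wide, 148 mm high, loose, on the left of the robot, on its side of the stand; origin at the centre of its underside. To be left alone
- bombilla: steel bombilla (drinking straw) lying on the shelf along its own x, 190 mm long, 11 mm high, loose, in front of the robot; origin under its middle. To be left alone
- spare_lid: steel gourd lid with a brass knob, 68 mm wide, 24 mm high, loose, beyond the nut; origin at the centre of its underside. To be left alone
There are look-alikes about, which are no part of the job. What is shaped like the key_b but red or turquoise is not meant.

How it is judged:
By the outcome, as a careful person would: the job done as asked, in the order asked, and still so for the second after the job is handed in, while the arm keeps its last pose, push and grip.
It also fails if it takes over 72 s, if anything falls off the work surface, if the arm or the gripper's body presses on something with over 40 N, if the wrist force passes 120 N, or if a joint passes its speed limit or range.

## Working session

There is one attempt and no reset: what is moved stays moved. The work goes in short steps, Python scripts to look and compute and a tool call to move; the robot and the scene stay as the last step left them, time stands still between calls to the robot, and variables do not carry over. Pictures are saved under pics/ and viewed, at most 10 in all, crops included, and the job is handed in when it is done.

Besides the shell and the picture viewer there is one more tool, called in YAML: its name, and indented under it one key for each argument. servo_tool: Moves the arm, as the interface text tells. Shifts and turns lie within -1 to 1; 1 stands for 0.25 m of shift or 0.5 rad of turn. Its arguments: {"type":"object","properties":{"targets":{"type":"string"},"fingers":{"type":"number"},"force":{"type":"number"}},"required":["targets"]}

```bash
ls; mkdir -p pics; python3 - <<'E'
from cell import r, imaging
import cv2,pickle
for n in ("side","top"):
    c=imaging.camera(n); cv2.imwrite(f"pics/{n}0.png",c["img"][:,:,::-1]); pickle.dump(c,open(f"{n}0.pkl","wb"))
    print(n,c["camera_matrix"].tolist(),c["R"].tolist(),c["t"].tolist())
print(r.get_state(), r.tcp_to_grasp)
E
```

```text
pics
side [[417.3606348900669, 0.0, 280.15227714975043], [0.0, 417.3606348900669, 207.88128576485312], [0.0, 0.0, 1.0]] [[-0.998476197516521, -0.05443255278383925, 0.009076353363752577], [-0.04068778540936337, 0.6150496113893299, -0.7874379211393845], [0.03727984859720794, -0.7866073179975307, -0.616327137290985]] [0.5436161897497623, 0.06677122604095014, 1.3712006269841426]
top [[444.5190186584113, 0.0, 282.1725958313686], [0.0, 444.5190186584113, 214.30683679157914], [0.0, 0.0, 1.0]] [[-0.026152418439039964, -0.9996572670711252, 0.0011829630928385023], [-0.9839806744495854, 0.025533506856192698, -0.1764371625745683], [0.1763464865528351, -0.005778271325787238, -0.9843111948265938]] [0.012936465518195045, 0.5472008751097027, 1.142463029640685]
{'t': 0.1, 'q': array([-8.91750156e+01,  1.79554280e+01,  8.58481231e+01, -1.20688588e-03,
        7.62613596e+01, -1.28003913e+01]), 'qd': array([ 0.06310167, -0.0342118 , -0.17975098,  0.03358018, -0.10001634,
       -0.06242012]), 'effort': array([ 1.51461471e-03, -4.02817082e+01, -2.52645367e+01,  6.94764289e-02,
        3.42307636e-02, -6.39165341e-05]), 'position': array([ 0.12365096, -0.51000934,  0.23823561]), 'orientation': array([-1.79936443e+02, -1.32383978e-02,  1.36256556e+01]), 'contact_force': array([ 0.44148652, -0.29199059,  0.02769903]), 'moment': array([-0.03335618,  0.01492704, -0.00395505]), 'grip_force': 0.0, 'opening': 0.08792642699960403} 0.0187
```

View pics/top0.png

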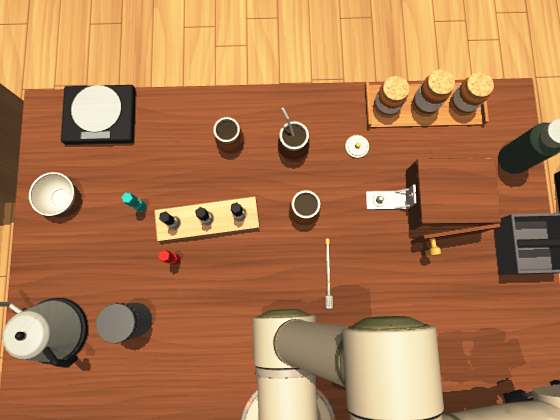

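View pics/side0.png

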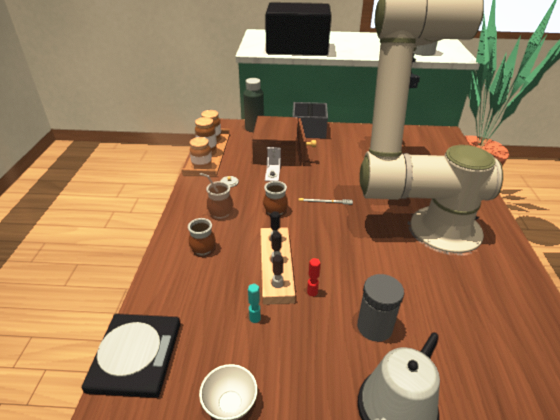

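The top view shows the stand at about (207,219) with key tops near (166,217), (202,213) and (237,209). The nut is at about (380,200) and gourd_a at (305,207). I'll enlarge the regions that matter.

```bash
python3 - <<'E'
import cv2,numpy as np
t=cv2.imread("pics/top0.png");s=cv2.imread("pics/side0.png")
f=lambda im,x,y,w,h,k:cv2.resize(im[y:y+h,x:x+w],(w*k,h*k),interpolation=cv2.INTER_CUBIC)
A=f(t,150,190,115,55,6) # 690x330
B=f(t,360,180,60,40,6) #360x240
C=f(s,250,140,60,40,6)
o=np.zeros((570,720,3),np.uint8);o[:330,:690]=A;o[330:,:360]=B;o[330:,360:]=C
cv2.imwrite("pics/crop0.png",o)
E
```

```text
(no output)
```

View pics/crop0.png

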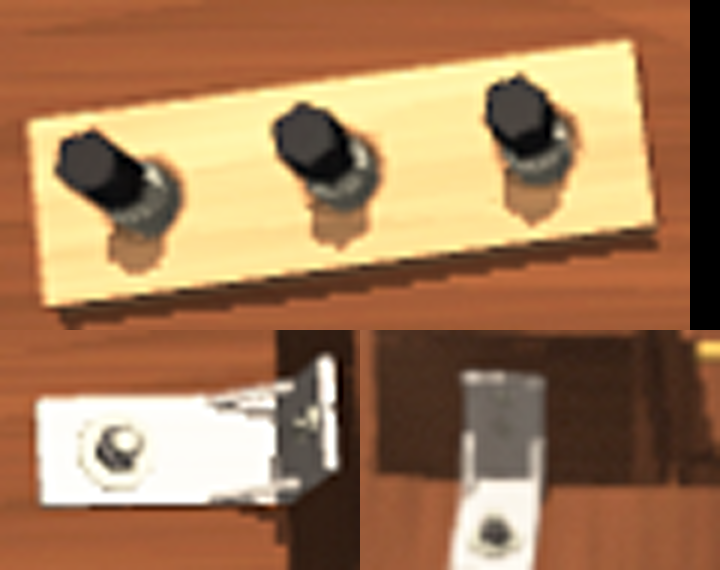

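```bash
cat > h.py <<'E'
import numpy as np,pickle
from scipy.spatial.transform import Rotation as Ro
def ray(c,uv,z):
    K,R,t=c["camera_matrix"],c["R"],c["t"]
    d=R.T@np.linalg.solve(K,np.array([*uv,1.])); o=-R.T@t
    return (o+d*(z-o[2])/d[2])
def proj(c,X):
    p=(c["camera_matrix"]@((c["R"]@np.atleast_2d(X).T)+np.reshape(c["t"],(3,1)))).T
    return p[:,:2]/p[:,2:]
E
python3 - <<'E'
from h import *
import cv2
c=pickle.load(open("top0.pkl","rb"));s=pickle.load(open("side0.pkl","rb"))
o=lambda u,v,x=150,y=190:(x+(u+.5)/6-.5,y+(v+.5)/6-.5)
P=np.array([ray(c,o(*p),.032) for p in [(27,120),(630,40),(655,228),(45,305)]])
m=P.mean(0);print("stand",P.round(4),m)
d=(P[0]+P[3]-P[1]-P[2]);yaw=np.degrees(np.arctan2(d[1],d[0]))-90;print("yaw",yaw, np.linalg.norm(d)/2)
a=np.radians(yaw);yv=np.array([-np.sin(a),np.cos(a),0])
for i in (-.09,0,.09):print("well",(m+yv*i).round(4))
for p in [(90,158),(306,137),(517,106)]:print("key",ray(c,o(*p),.128).round(4))
print("nut",ray(c,o(115,455-330,360,180),.008),ray(c,o(122,441-330,360,180),.028))
print("nut side",ray(s,o(495-360,535-330,250,140),.01),ray(s,o(495-360,530-330,250,140),.028))
print("gourd",ray(c,(305,204),.098))
# big crops
f=lambda im,x,y,w,h,k:cv2.resize(im[y:y+h,x:x+w,::-1],(w*k,h*k),interpolation=cv2.INTER_LANCZOS4)
im=c["img"]
T=[f(im,*q,24,24,11) for q in [(155,206),(192,202),(227,197),(368,188)]]
S=[]
for q in (m+yv*-.09,m,m+yv*.09):
    u=proj(s,[q[0],q[1],.09])[0].astype(int);S.append(f(s["img"],u[0]-12,u[1]-16,24,24,11))
big=np.clip((im[188:212,368:392].astype(float)-0),0,255)
print(im[188:212,368:392].mean(2).astype(int)[4:18,4:20])
cv2.imwrite("pics/crop1.png",np.vstack([np.hstack(T[:3]),np.hstack([T[3],S[0],S[2]])]))
E
```

```text
stand [[0.5724 0.3468 0.032 ]
 [0.6025 0.0728 0.032 ]
 [0.5155 0.0628 0.032 ]
 [0.4878 0.3366 0.032 ]] [0.54455738 0.20474216 0.032     ]
yaw 6.025006952851996 0.27541869352364307
well [0.554  0.1152 0.032 ]
well [0.5446 0.2047 0.032 ]
well [0.5351 0.2942 0.032 ]
key [0.5367 0.2926 0.128 ]
key [0.5432 0.2029 0.128 ]
key [0.5541 0.1149 0.128 ]
nut [ 0.58698853 -0.27183303  0.008     ] [ 0.58932498 -0.27088439  0.028     ]
nut side [ 0.59017701 -0.26930906  0.01      ] [ 0.58861936 -0.24772607  0.028     ]
gourd [ 0.56396529 -0.06055792  0.098     ]
[[255 255 255 255 255 255 255 255 255 255 255 255 255 255 255 255]
 [253 253 253 253 252 252 250 250 251 252 252 253 253 252 252 252]
 [252 252 251 251 250 246 246 246 246 246 249 251 252 252 252 252]
 [252 249 229 237 248 247 244 243 237 230 246 247 250 251 251 251]
 [251 243 238 249 245 188 137 142 180 189 228 244 247 250 251 250]
 [244 206 248 250 233 100 134 205 249 246 220 211 246 249 252 251]
 [250 238 249 246 183  98 133 220 251 249 232 177 236 249 251 252]
 [250 232 249 239 101 111  94 173 244 243 194 171 240 249 250 252]
 [249 230 250 237  45 104 121  69 106 133 120 198 249 248 250 252]
 [245 207 250 242 119  62 104  82  71  82 174 245 247 249 251 251]
 [246 200 245 251 243 119  75 103  78  70 182 250 245 246 251 251]
 [254 248 213 247 250 245 155 144 151 165 216 248 239 239 252 252]
 [253 251 236 231 245 250 251 250 251 251 248 244 249 252 252 251]
 [253 253 252 233 222 242 243 242 243 243 236 240 253 252 252 251]]
```

View pics/crop1.png

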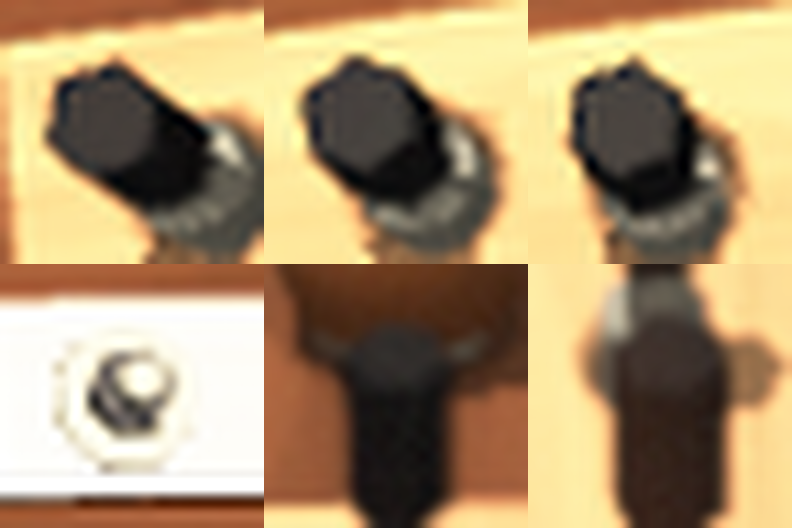

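Three keys stand in the wells, with handle corners roughly along ±x. The nut's washer is centred near (379,201). I'll write a move helper and fit the handle and nut yaws by model matching.

```bash
cat >> h.py <<'E'
def go(X,yaw,st=None,cmd=None):
    """numbers for servo_tool to reach TCP X, tool down with given yaw"""
    from cell import r
    st=r.get_state(); Rc=Ro.from_euler("xyz",st["orientation"],degrees=True)
    s=Rc.inv().apply(np.array(X)-st["position"])/.25
    w=(Rc.inv()*Ro.from_euler("xyz",[180,0,yaw],degrees=True)).as_rotvec()/.5
    print("shift",s.round(3),"turn",w.round(3))
E
cat > fit.py <<'E'
from h import *
import cv2
from scipy.optimize import minimize
def hexa(x,y,z,af,yaw,r=None):
    a=np.radians(yaw+60*np.arange(6));R=(af/np.sqrt(3))
    return np.c_[x+R*np.cos(a),y+R*np.sin(a),np.full(6,z)]
def cover(c,pts,u0,n,k=8):
    m=np.zeros((n*k,n*k),np.uint8)
    p=(proj(c,pts)-u0+.5)*k-.5
    h=cv2.convexHull(np.round(p*16).astype(np.int32))
    cv2.fillConvexPoly(m,h,255,cv2.LINE_8,4)
    return cv2.resize(m,(n,n),interpolation=cv2.INTER_AREA)/255.
def fit(c,x,y,af,z0,z1,rb=0):
    n=16;im=c["img"].mean(2).astype(float)
    u=proj(c,[x,y,z1])[0].round().astype(int)-n//2+1
    I=im[u[1]:u[1]+n,u[0]:u[0]+n]
    Wb=None
    def cost(p,yaw):
        top=cover(c,hexa(*p,z1,af,yaw),u,n);hull=cover(c,np.r_[hexa(*p,z1,af,yaw),hexa(*p,z0,af,yaw)],u,n)
        A=np.stack([top,hull-top,1-hull],-1)
        bot=cover(c,hexa(*p,z0,.036,yaw),u,n)<.02 if rb else np.ones_like(top)>0
        b,_,_,_=np.linalg.lstsq(A[bot],I[bot],rcond=None)
        return ((A[bot]@b-I[bot])**2).mean()
    res=[]
    for yaw in range(-30,30,4):
        best=min((minimize(cost,[x,y],args=(yaw,),method="Nelder-Mead",options=dict(maxiter=50,initial_simplex=[[x,y],[x+.003,y],[x,y+.003]])) for _ in [0]),key=lambda q:q.fun)
        res.append((best.fun,yaw,*best.x))
    return sorted(res)
if __name__=="__main__":
    c=pickle.load(open("top0.pkl","rb"))
    for x,y in [(.5367,.2926),(.5432,.2029),(.5541,.1149)]:
        for q in fit(c,x,y,.026,.073,.128,1)[:4]:print(np.round(q,4))
        print()
    for q in fit(c,.5875,-.271,.019,.008,.019)[:4]:print(np.round(q,4))
E
python3 fit.py; python3 -c "
from h import *
go([.554,.115,.2],0)"
```

```text
[120.2683 -10.       0.5349   0.2933]
[122.8249 -14.       0.5348   0.2935]
[176.4882  -6.       0.5348   0.2934]
[181.9044 -18.       0.5347   0.2935]

[61.7495 10.      0.5438  0.2032]
[63.4219  6.      0.5436  0.2034]
[94.918  14.      0.5436  0.2031]
[111.0319   2.       0.5434   0.2032]

[96.4175 -6.      0.553   0.1155]
[ 96.7275 -10.       0.5531   0.1156]
[ 1.526109e+02 -2.000000e+00  5.530000e-01  1.156000e-01]
[ 1.565871e+02 -1.400000e+01  5.531000e-01  1.157000e-01]

[ 5.912059e+02 -2.600000e+01  5.895000e-01 -2.732000e-01]
[ 5.95184e+02 -3.00000e+01  5.89400e-01 -2.73200e-01]
[ 6.14437e+02 -2.20000e+01  5.89600e-01 -2.73400e-01]
[ 6.16875e+02  2.60000e+01  5.89500e-01 -2.73400e-01]
shift [ 2.262 -2.024  0.156] turn [-0.002 -0.     0.476]
```

servo_tool:
  targets: "0.25 -0.22 0 0 0 0.3; 0.5 -0.45 0 0 0 0.6; 0.75 -0.67 0 0 0 0.7546; 1 -0.9 0 0 0 0.7546; 1 -0.9 0 0 0 0.7546"
  fingers: 0.6

```text
t: 0.72
position: [0.3009, -0.2505, 0.2387]
orientation: [-180.0, -0.0, -8.0]
contact_force: [0.7, -0.8, 1.0]
opening: 0.053
grip_force: 0.0
```

```bash
cat > nutfit.py <<'E'
from fit import *
def cyl(x,y,z,r):
    return hexa(x,y,z,0,0)[:1]+r*np.c_[np.cos(t:=np.linspace(0,6.28,24)),np.sin(t),0*t]
c=pickle.load(open("top0.pkl","rb"));n=16
im=c["img"].mean(2).astype(float);u=proj(c,[.588,-.271,.015])[0].round().astype(int)-n//2+1
I=im[u[1]:u[1]+n,u[0]:u[0]+n]
def cost(p,yaw):
    x,y=p
    a=np.radians(yaw+60*np.arange(7));R=.019/3**.5
    top=cover(c,hexa(x,y,.019,.0175,yaw),u,n)
    hull=cover(c,np.r_[hexa(x,y,.008,.019,yaw),hexa(x,y,.017,.019,yaw),hexa(x,y,.019,.017,yaw)],u,n)
    st=cover(c,cyl(x,y,.028,.006),u,n);sh=cover(c,np.r_[cyl(x,y,.028,.006),cyl(x,y,.019,.006)],u,n)
    fs=[]
    for i in range(6):
        q=[[x+R*np.cos(a[j]),y+R*np.sin(a[j]),z] for j in(i,i+1) for z in(.008,.0175)]
        am=(a[i]+a[i+1])/2
        cc=-c["R"].T@c["t"]
        if (cc-np.array([x,y,.013]))@[np.cos(am),np.sin(am),0]>0: fs.append(cover(c,q,u,n)*(1-top)*(1-sh))
    top=top*(1-sh);side=np.clip(hull-top-sh,0,1)
    A=np.stack([st,sh-st,top,1-np.maximum(hull,sh)]+fs,-1).reshape(-1,4+len(fs))
    b=np.linalg.lstsq(A,I.ravel(),rcond=None)[0]
    return ((A@b-I.ravel())**2).mean()
res=[]
for yaw in range(-30,30,4):
    q=minimize(cost,[.5875,-.271],args=(yaw,),method="Nelder-Mead",options=dict(maxiter=60,initial_simplex=[[.5875,-.271],[.5905,-.271],[.5875,-.268]]))
    res.append((q.fun,yaw,*q.x))
for q in res:print(np.round(q,4))
E
python3 nutfit.py; python3 -c "
from h import *
go([.553,.1155,.12],-8)"
```

```text
[235.2831 -30.       0.5896  -0.2726]
[233.8069 -26.       0.5893  -0.2722]
[236.5287 -22.       0.5894  -0.2725]
[249.9448 -18.       0.5894  -0.2725]
[267.8864 -14.       0.5894  -0.2726]
[ 2.885994e+02 -1.000000e+01  5.893000e-01 -2.721000e-01]
[ 3.072828e+02 -6.000000e+00  5.892000e-01 -2.725000e-01]
[ 3.489181e+02 -2.000000e+00  5.892000e-01 -2.725000e-01]
[ 3.715747e+02  2.000000e+00  5.894000e-01 -2.729000e-01]
[ 3.635027e+02  6.000000e+00  5.891000e-01 -2.733000e-01]
[ 3.535635e+02  1.000000e+01  5.891000e-01 -2.733000e-01]
[ 3.3315e+02  1.4000e+01  5.8960e-01 -2.7270e-01]
[ 3.022528e+02  1.800000e+01  5.894000e-01 -2.726000e-01]
[266.7694  22.       0.5893  -0.2726]
[248.7217  26.       0.5893  -0.2726]
shift [ 0.794 -1.591  0.475] turn [-0.    -0.    -0.001]
```

servo_tool:
  targets: "0.15 -0.35 0 0 0 0; 0.35 -0.7 0 0 0 0; 0.6 -0.95 0 0 0 0; 0.6 -0.95 0 0 0 0; 0.6 -0.95 0 0 0 0"

```text
t: 1.35
position: [0.483, -0.0357, 0.2383]
orientation: [-180.0, 0.0, -7.8]
contact_force: [-0.6, -0.9, 0.3]
opening: 0.0527
grip_force: 0.0
```

```bash
python3 -c "
from h import *
go([.553,.1155,.1],-8)"
```

```text
shift [ 0.195 -0.637  0.553] turn [-0.001  0.001  0.005]
```

servo_tool:
  targets: "0.1 -0.3 0 0 0 0; 0.14 -0.565 0 0 0 0; 0.14 -0.565 0 0 0 0; 0.14 -0.565 0 0 0 0; 0.14 -0.565 0 0 0 0; 0.14 -0.565 0 0 0 0"

```text
t: 2.1
position: [0.536, 0.0959, 0.2388]
orientation: [180.0, -0.0, -8.1]
contact_force: [0.3, 0.7, -0.2]
opening: 0.0528
grip_force: 0.0
```

```bash
python3 -c "
from h import *
go([.553,.1155,.082],-8)"
```

```text
shift [ 0.056 -0.087  0.627] turn [ 0.    -0.    -0.003]
```

servo_tool:
  targets: "0.056 -0.087 0.1 0 0 0; 0.056 -0.087 0.3 0 0 0; 0.056 -0.087 0.45 0 0 0; 0.056 -0.087 0.5 0 0 0; 0.056 -0.087 0.5 0 0 0"

```text
t: 2.72
position: [0.5532, 0.1161, 0.1142]
orientation: [-180.0, -0.0, -8.0]
contact_force: [0.5, -0.4, -0.5]
opening: 0.0528
grip_force: 0.0
```

```bash
python3 -c "
from h import *
go([.553,.1155,.083],-8)
from cell import imaging
import cv2
s=imaging.camera('side')['img'];t=imaging.camera('top')['img']
f=lambda im,x,y,w,h,k:cv2.resize(im[y:y+h,x:x+w,::-1],(w*k,h*k),interpolation=cv2.INTER_CUBIC)
cv2.imwrite('pics/g1.png',np.hstack([f(s,220,160,110,150,3),f(t,160,130,140,150,3)]))"
```

```text
shift [-0.001  0.002  0.125] turn [-0.    -0.    -0.001]
```

View pics/g1.png

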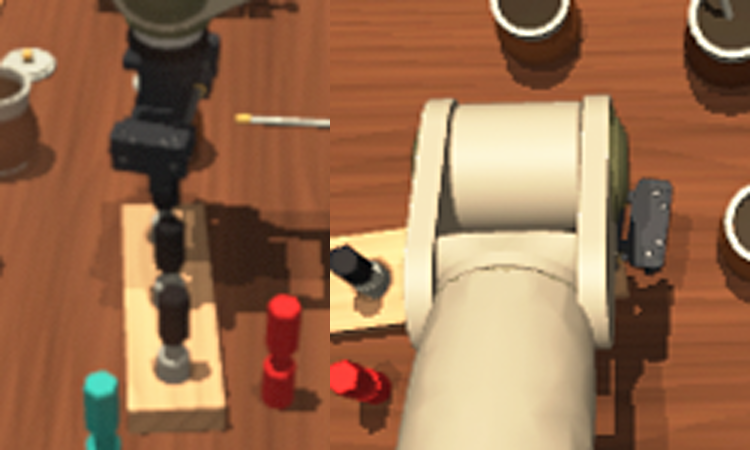

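The side view shows the gripper centred over the far key, with both fingers clear of the neighbouring key. I'll descend and close gently.

servo_tool:
  targets: "0 0 0.06 0 0 0; 0 0 0.125 0 0 0; 0 0 0.125 0 0 0; 0 0 0.125 0 0 0"

```text
t: 3.32
position: [0.5531, 0.1165, 0.0826]
orientation: [-180.0, -0.0, -8.0]
contact_force: [-0.0, 0.1, -0.4]
opening: 0.0528
grip_force: 0.0
```

servo_tool:
  targets: "0 0 0 0 0 0; 0 0 0 0 0 0; 0 0 0 0 0 0; 0 0 0 0 0 0; 0 0 0 0 0 0"
  fingers: 0
  force: 10

```text
t: 3.95
position: [0.5531, 0.1165, 0.0826]
orientation: [180.0, -0.0, -8.0]
contact_force: [0.1, -0.9, 2.3]
opening: 0.0257
grip_force: 10.0
```

servo_tool:
  targets: "0 0 -0.03 0 0 0; 0 0 -0.1 0 0 0; 0 0 -0.3 0 0 0; 0 0 -0.5 0 0 0; 0 0 -0.5 0 0 0; 0.1 0.2 -0.5 0 0 0; 0.2 0.4 -0.5 0 0 0.2; 0.25 0.6 -0.5 0 0 0.4; 0.3 0.8 -0.5 0 0 0.663; 0.359 0.95 -0.5 0 0 0.663; 0.359 0.95 -0.5 0 0 0.663; 0.359 0.95 -0.5 0 0 0.663"
  force: 30

```text
t: 5.45
position: [0.6084, -0.1304, 0.2063]
orientation: [-180.0, 0.1, -27.0]
contact_force: [0.1, 0.5, -1.8]
opening: 0.0258
grip_force: 30.0
```

```bash
python3 -c "
from h import *
go([.5893,-.2723,.14],-27)"
```

```text
shift [0.19  0.541 0.265] turn [-0.     0.005  0.001]
```

servo_tool:
  targets: "0.1 0.2 0 0 0 0; 0.15 0.4 0 0 0 0; 0.19 0.541 0.05 0 0 0; 0.19 0.541 0.2 0 0 0; 0.19 0.541 0.32 0 0 0; 0.19 0.541 0.32 0 0 0; 0.19 0.541 0.32 0 0 0"

```text
t: 6.32
position: [0.5905, -0.2727, 0.129]
orientation: [180.0, -0.1, -26.9]
contact_force: [1.1, -0.0, -2.7]
opening: 0.0257
grip_force: 30.0
```

```bash
python3 -c "
from h import *
go([.5893,-.2723,.11],-27)
from cell import imaging
import cv2
a=imaging.camera('side');s=a['img'];b=imaging.camera('top');t=b['img']
print(proj(a,[[.5893,-.2723,.05],[.5893,-.2723,.028],[.5893,-.2723,.008]]),proj(b,[[.5893,-.2723,.05],[.5893,-.2723,.008]]))
f=lambda im,x,y,w,h,k:cv2.resize(im[y:y+h,x:x+w,::-1],(w*k,h*k),interpolation=cv2.INTER_CUBIC)
cv2.imwrite('pics/n1.png',np.hstack([f(s,240,130,64,64,6),f(t,345,160,64,64,6)]))"
```

```text
shift [-0.005  0.001  0.076] turn [ 0.    -0.004  0.003]
[[272.34005856 164.45058806]
 [272.35426449 169.36792695]
 [272.36697035 173.76602154]] [[382.21672118 196.34663811]
 [378.86370605 199.60169469]]
```

View pics/n1.png

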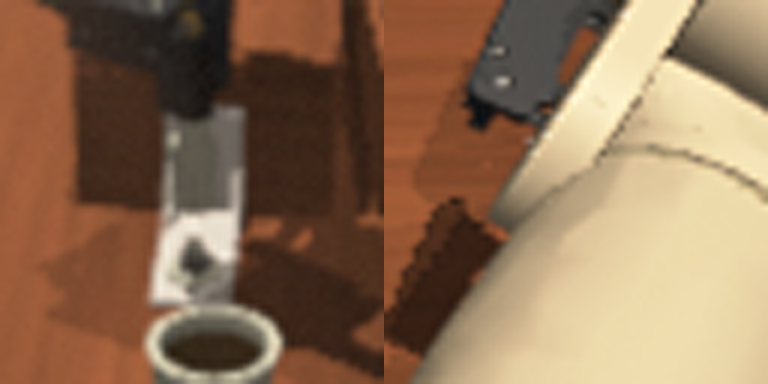

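The side view shows the key barrel hanging just behind and above the nut. The nut is at crop (193,255) and the barrel bottom around (200,207). I'll measure the barrel's edges numerically.

```bash
python3 - <<'E'
from h import *
from cell import imaging,r
a=imaging.camera('side');I=a['img'].astype(int)
for v in range(146,178,2):print(v,I[v,262:284].mean(1).astype(int), )
p=r.get_state()["position"]
for z in (.05,.07,.09,.1):
    rim=[p[0],p[1],z];q=proj(a,[rim,[p[0]-.015,p[1],z],[p[0]+.015,p[1],z]]);print(z,q.round(1).tolist())
E
```

```text
146 [46 45 46 46 38 34 34 32 33 30 28 25 25 30 40 42 43 40 39 39 40 41]
148 [ 47  47  47  45  44  51  52  36  31  29  24  25  31  64  91 100 112 108
  83  41  36  37]
150 [ 47  49  47  46  51  76  95  88  73  73  72  73  85 103 102 101 104  97
  75  43  41  40]
152 [ 47  47  47  45  49  82 133 139  90  87  88  83  83  93  99 101 101  95
  76  43  41  38]
154 [ 46  43  44  44  47  81 118 113  87  85  89  86  85  85  92 100 101  97
  75  40  39  38]
156 [ 45  46  46  44  47  74  95  82  83  86  87  85  85  84  91  99 100  96
  74  45  40  41]
158 [ 45  46  44  43  48 100 128  88  83  86  85  85  85  82  90 102 115 129
  98  47  41  39]
160 [ 46  44  45  43  61 112 135  87  83  83  81  85  83  84  95 101 134 153
  95  48  39  41]
162 [ 42  43  45  46  65 112 132  93  83  84  79  85  84  87  94 100 133 153
  95  46  42  43]
164 [ 48  47  48  47  71 135 157  97  89  88  84  93  96  98 104 111 145 164
  86  42  40  41]
166 [ 88  85  82  85 112 147 145 156 208 219 222 216 221 220 221 221 216 172
  74  49  70  72]
168 [ 90  84  83  85 126 178 207 222 221 220 221 218 220 218 219 219 215 169
  75  75  93  97]
170 [ 87  84  82  90 156 219 224 222 197 129 111 149 208 220 220 219 202 136
  77  53  44  48]
172 [ 87  86  85 106 174 223 221 197 129  74  71  81 120 175 217 234 210 149
  79  49  47  42]
174 [ 87  85  89 140 206 218 200 171  95  61  47  53  70 104 129 140 127  85
  55  52  48  44]
176 [ 87  88  94 163 223 211 174 164 166 147 105  99 108 112 117 126 105  64
  45  41  40  41]
0.05 [[272.1, 164.3], [276.0, 164.5], [268.1, 164.2]]
0.07 [[272.1, 159.8], [276.1, 159.9], [268.1, 159.6]]
0.09 [[272.1, 155.2], [276.1, 155.3], [268.0, 155.0]]
0.1 [[272.0, 152.8], [276.1, 153.0], [268.0, 152.7]]
```

servo_tool:
  targets: "-0.005 0.001 0.05 0 0 0; -0.005 0.001 0.1 0 0 0; -0.005 0.001 0.116 0 0 0; -0.005 0.001 0.124 0 0 0; -0.005 0.001 0.124 0 0 0; -0.005 0.001 0.124 0 0 0"

```text
t: 7.22
position: [0.5886, -0.2726, 0.0964]
orientation: [-180.0, 0.0, -27.0]
contact_force: [1.0, 3.6, -3.6]
opening: 0.0255
grip_force: 30.0
```

servo_tool:
  targets: "0 0 0.008 0 0 0; 0 0 0.012 0 0 0; 0 0 0.016 0 0 0; 0 0 0.016 0 0 0; 0 0 0.016 0 0 0"

```text
t: 7.85
position: [0.589, -0.2729, 0.0934]
orientation: [-180.0, -0.1, -27.0]
contact_force: [1.6, 4.9, 5.8]
opening: 0.0256
grip_force: 30.0
```

servo_tool:
  targets: "-0.002 -0.004 0 0 0 0; -0.002 -0.004 0 0 0 0; -0.003 -0.006 0.004 0 0 0; -0.003 -0.006 0.004 0 0 0"

```text
t: 8.35
position: [0.5891, -0.2724, 0.0933]
orientation: [179.9, -0.2, -27.0]
contact_force: [-0.5, 0.2, 9.7]
opening: 0.0259
grip_force: 30.0
```

servo_tool:
  targets: "0 0 0 0 0 -0.1; 0 0 0 0 0 -0.2; 0 0 0 0 0 -0.3; 0 0 0 0 0 -0.4; 0 0 0 0 0 -0.5; 0 0 0 0 0 -0.5"

```text
t: 9.1
position: [0.5893, -0.2726, 0.0933]
orientation: [179.8, -0.2, -12.6]
contact_force: [-0.1, 0.3, 9.4]
opening: 0.0256
grip_force: 30.0
```

servo_tool:
  targets: "0 0 0 0 0 0.2; 0 0 0 0 0 0.4; 0 0 0 0 0 0.5; 0 0 0 0 0 0.6; 0 0 0 0 0 0.7; 0 0 0 0 0 0.8; 0 0 0 0 0 0.9; 0 0 0 0 0 1; 0 0 0 0 0 1"

```text
t: 10.22
position: [0.589, -0.2722, 0.0933]
orientation: [180.0, -0.2, -41.3]
contact_force: [-0.1, 1.5, 10.0]
opening: 0.0258
grip_force: 30.0
```

servo_tool:
  targets: "0 0 0 0 0 0.1; 0 0 0 0 0 0.2; 0 0 0 0 0 0.3; 0 0 0 0 0 0.4; 0 0 0 0 0 0.5; 0 0 0 0 0 0.6; 0 0 0 0 0 0.7; 0 0 0 0 0 0.8; 0 0 0 0 0 0.8"

```text
t: 11.35
position: [0.5889, -0.272, 0.0932]
orientation: [-180.0, -0.1, -64.3]
contact_force: [-2.1, 3.1, 11.4]
opening: 0.026
grip_force: 30.0
```

Across a full 60° sweep the rim stays about 10.7 mm above the washer, so this is the narrow key. It goes back to its own well.

servo_tool:
  targets: "0 0 -0.05 0 0 0; 0 0 -0.2 0 0 0; 0 0 -0.4 0 0 -0.2; 0 0 -0.5 0 0 -0.4; 0 0 -0.5 0 0 -0.7; 0 0 -0.5 0 0 -1; 0 0 -0.5 0 0 -1; 0 0 -0.5 0 0 -1"

```text
t: 12.35
position: [0.5884, -0.2714, 0.2163]
orientation: [180.0, 0.0, -35.8]
contact_force: [0.7, 0.6, -2.5]
opening: 0.0261
grip_force: 30.0
```

```bash
python3 -c "
from h import *
go([.5531,.1165,.205],-8)"
```

```text
shift [-1.021 -1.177  0.045] turn [ 0.001  0.001 -0.969]
```

servo_tool:
  targets: "-0.15 -0.18 0 0 0 -0.2; -0.3 -0.35 0 0 0 -0.4; -0.45 -0.52 0 0 0 -0.6; -0.6 -0.7 0 0 0 -0.8; -0.75 -0.87 0 0 0 -0.969; -0.86 -1 0 0 0 -0.969; -0.86 -1 0 0 0 -0.969; -0.86 -1 0 0 0 -0.969"

```text
t: 13.35
position: [0.5593, 0.0566, 0.2165]
orientation: [180.0, -0.0, -7.9]
contact_force: [0.7, -1.9, -2.3]
opening: 0.0255
grip_force: 30.0
```

```bash
python3 -c "
from h import *
go([.5534,.1161,.12],-8)"
```

```text
shift [-0.056 -0.233  0.386] turn [ 0.001 -0.     0.004]
```

servo_tool:
  targets: "-0.04 -0.15 0 0 0 0; -0.056 -0.233 0 0 0 0; -0.056 -0.233 0 0 0 0; -0.056 -0.233 0.15 0 0 0; -0.056 -0.233 0.3 0 0 0; -0.056 -0.233 0.38 0 0 0; -0.056 -0.233 0.4 0 0 0; -0.056 -0.233 0.43 0 0 0; -0.056 -0.233 0.46 0 0 0; -0.056 -0.233 0.46 0 0 0"

```text
t: 14.6
position: [0.5531, 0.1167, 0.1013]
orientation: [180.0, 0.0, -7.8]
contact_force: [0.0, 0.6, -2.0]
opening: 0.0254
grip_force: 30.0
```

servo_tool:
  targets: "0 0 0.03 0 0 0; 0 0 0.05 0 0 0; 0 0 0.066 0 0 0; 0 0 0.07 0 0 0; 0 0 0.072 0 0 0; 0 0 0.072 0 0 0"

```text
t: 15.35
position: [0.5533, 0.1168, 0.0836]
orientation: [-180.0, -0.0, -7.8]
contact_force: [0.1, -0.2, -2.5]
opening: 0.0255
grip_force: 30.0
```

servo_tool:
  targets: "0 0 0.003 0 0 0; 0 0 0.003 0 0 0; 0 0 0.003 0 0 0; 0 0 0.003 0 0 0; 0 0 0.003 0 0 0; 0 0 -0.02 0 0 0; 0 0 -0.1 0 0 0; 0 0 -0.25 0 0 0; 0 0 -0.28 0 0 0; 0 0 -0.28 0 0 0"
  fingers: 0.6

```text
t: 16.6
position: [0.5531, 0.1168, 0.1533]
orientation: [-180.0, -0.0, -7.8]
contact_force: [0.5, -0.4, 0.6]
opening: 0.0532
grip_force: 0.0
```

```bash
python3 -c "
from h import *
go([.5437,.2033,.083],8)"
```

```text
shift [-0.085 -0.338  0.281] turn [-0.    -0.    -0.552]
```

servo_tool:
  targets: "-0.04 -0.15 0 0 0 -0.2; -0.085 -0.338 0 0 0 -0.4; -0.085 -0.338 0 0 0 -0.552; -0.085 -0.338 0 0 0 -0.552; -0.085 -0.338 0.06 0 0 -0.552; -0.085 -0.338 0.15 0 0 -0.552; -0.085 -0.338 0.25 0 0 -0.552; -0.085 -0.338 0.28 0 0 -0.552; -0.085 -0.338 0.28 0 0 -0.552; -0.085 -0.338 0.28 0 0 -0.552"

```text
t: 17.85
position: [0.5441, 0.2034, 0.0842]
orientation: [-180.0, -0.1, 8.0]
contact_force: [0.2, -0.5, -0.0]
opening: 0.0527
grip_force: 0.0
```

servo_tool:
  targets: "0 0 0 0 0 0; 0 0 0 0 0 0; 0 0 0 0 0 0; 0 0 0 0 0 0; 0 0 0 0 0 0"
  fingers: 0
  force: 10

```text
t: 18.48
position: [0.5438, 0.2034, 0.0837]
orientation: [180.0, -0.0, 8.0]
contact_force: [-0.1, 0.3, 2.0]
opening: 0.0262
grip_force: 10.0
```

```bash
python3 -c "
from cell import imaging
import cv2,numpy as np
from h import *
s=imaging.camera('side')['img'];t=imaging.camera('top')['img']
f=lambda im,x,y,w,h,k:cv2.resize(im[y:y+h,x:x+w,::-1],(w*k,h*k),interpolation=cv2.INTER_CUBIC)
cv2.imwrite('pics/g2.png',np.hstack([f(s,220,160,110,150,3),f(t,140,150,140,150,3)]))
go([.5897,-.2722,.205],-27)"
```

```text
shift [-0.083  1.91  -0.485] turn [-0.000e+00 -1.000e-03  1.222e+00]
```

View pics/g2.png

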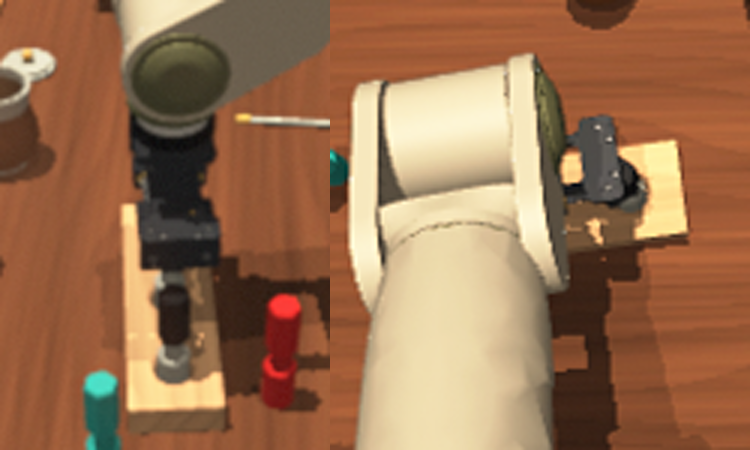

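The top view shows the first key standing in its well at (632,185). The gripper holds the middle key flat-on, 26.2 mm wide. I'll carry it to the nut.

servo_tool:
  targets: "0 0 -0.03 0 0 0; 0 0 -0.1 0 0 0; 0 0 -0.3 0 0 0; 0 0 -0.5 0 0 0; 0 0 -0.5 0 0 0; 0 0.2 -0.5 0 0 0.2; 0 0.4 -0.5 0 0 0.4; 0 0.6 -0.5 0 0 0.6; 0 0.8 -0.5 0 0 0.8; 0 1 -0.5 0 0 1; 0 1 -0.5 0 0 1; 0 1 -0.5 0 0 1"
  force: 30

```text
t: 20.08
position: [0.578, -0.0436, 0.2079]
orientation: [-180.0, 0.1, -20.6]
contact_force: [0.1, 0.3, -2.1]
opening: 0.0257
grip_force: 29.9
```

```bash
python3 -c "
from h import *
go([.5892,-.2722,.205],-27)"
```

```text
shift [0.364 0.84  0.011] turn [-0.     0.003  0.223]
```

servo_tool:
  targets: "0.1 0.2 0 0 0 0.1; 0.2 0.4 0 0 0 0.223; 0.3 0.6 0 0 0 0.223; 0.364 0.84 0 0 0 0.223; 0.364 0.84 0 0 0 0.223; 0.364 0.84 0.15 0 0 0.223; 0.364 0.84 0.3 0 0 0.223; 0.364 0.84 0.36 0 0 0.223; 0.364 0.84 0.36 0 0 0.223; 0.364 0.84 0.36 0 0 0.223"

```text
t: 21.32
position: [0.5903, -0.2727, 0.1202]
orientation: [180.0, -0.2, -27.0]
contact_force: [0.4, 0.0, -2.3]
opening: 0.0258
grip_force: 30.0
```

```bash
python3 -c "
from h import *
go([.5891,-.2722,.1],-27)"
```

```text
shift [-0.005  0.     0.081] turn [ 0.001 -0.005 -0.   ]
```

servo_tool:
  targets: "-0.005 0 0.04 0 0 0; -0.005 0 0.08 0 0 0; -0.005 0 0.09 0 0 0; -0.005 0 0.098 0 0 0; -0.005 0 0.106 0 0 0; -0.005 0 0.11 0 0 0; -0.005 0 0.11 0 0 0; -0.005 0 0.11 0 0 0"

```text
t: 22.32
position: [0.5888, -0.272, 0.0915]
orientation: [-180.0, -0.1, -27.0]
contact_force: [0.9, 3.2, 5.0]
opening: 0.0253
grip_force: 29.9
```

servo_tool:
  targets: "-0.001 -0.003 0.004 0 0 0; -0.001 -0.003 0.008 0 0 0; -0.001 -0.003 0.008 0 0 0; -0.001 -0.003 0.008 0 0 0"

```text
t: 22.82
position: [0.5893, -0.272, 0.0914]
orientation: [180.0, -0.2, -27.0]
contact_force: [-1.8, 3.7, 16.1]
opening: 0.0256
grip_force: 30.0
```

servo_tool:
  targets: "0 0 -0.004 0 0 0.1; 0 0 -0.004 0 0 0.2; 0 0 -0.004 0 0 0.1; 0 0 -0.004 0 0 0; 0 0 -0.004 0 0 -0.1; 0 0 -0.004 0 0 -0.2; 0 0 -0.004 0 0 0; 0 0 -0.004 0 0 0"

```text
t: 23.82
position: [0.5892, -0.2718, 0.0915]
orientation: [180.0, -0.2, -27.1]
contact_force: [0.2, 2.8, 9.2]
opening: 0.0256
grip_force: 30.0
```

This one stops solidly with its rim about 8 mm above the washer, even when wiggled, so it is the shallow key. Back to well_1 at (.5438,.2034), yaw 8.

servo_tool:
  targets: "0 0 -0.02 0 0 0; 0 0 -0.08 0 0 0; 0 0 -0.2 0 0 0; 0 0 -0.4 0 0 0; 0 0 -0.5 0 0 0; 0 0 -0.5 0 0 0; -0.1 -0.2 -0.5 0 0 -0.2; -0.2 -0.4 -0.5 0 0 -0.4; -0.35 -0.6 -0.5 0 0 -0.6; -0.5 -0.8 -0.5 0 0 -0.8; -0.6 -1 -0.5 0 0 -1; -0.6 -1 -0.5 0 0 -1"

```text
t: 25.32
position: [0.5677, 0.0228, 0.2137]
orientation: [-180.0, 0.1, 1.9]
contact_force: [0.4, -0.9, -2.4]
opening: 0.0257
grip_force: 30.0
```

```bash
python3 -c "
from h import *
go([.5440,.2038,.205],8)"
```

```text
shift [-0.07  -0.727  0.035] turn [-0.002  0.005 -0.212]
```

servo_tool:
  targets: "0 0 -0.05 0 0 0; -0.03 -0.2 -0.05 0 0 -0.1; -0.05 -0.4 -0.05 0 0 -0.212; -0.07 -0.6 -0.05 0 0 -0.212; -0.07 -0.727 -0.05 0 0 -0.212; -0.07 -0.727 -0.05 0 0 -0.212; -0.07 -0.727 -0.05 0 0 -0.212; -0.07 -0.727 0.1 0 0 -0.212; -0.07 -0.727 0.3 0 0 -0.212; -0.07 -0.727 0.43 0 0 -0.212; -0.07 -0.727 0.43 0 0 -0.212; -0.07 -0.727 0.43 0 0 -0.212"

```text
t: 26.82
position: [0.5466, 0.1996, 0.108]
orientation: [180.0, -0.0, 7.6]
contact_force: [-0.5, 0.5, -2.2]
opening: 0.0255
grip_force: 30.0
```

```bash
python3 -c "
from h import *
go([.5440,.2036,.0845],8)"
```

```text
shift [-0.008 -0.017  0.094] turn [ 0.    -0.001 -0.015]
```

servo_tool:
  targets: "-0.008 -0.017 0 0 0 -0.015; -0.008 -0.017 0 0 0 -0.015; -0.008 -0.017 0 0 0 -0.015; -0.008 -0.017 0.03 0 0 -0.015; -0.008 -0.017 0.06 0 0 -0.015; -0.008 -0.017 0.08 0 0 -0.015; -0.008 -0.017 0.09 0 0 -0.015; -0.008 -0.017 0.096 0 0 -0.015; -0.008 -0.017 0.096 0 0 -0.015"

```text
t: 27.95
position: [0.5435, 0.2046, 0.0835]
orientation: [180.0, -0.0, 8.1]
contact_force: [0.3, 0.1, -1.8]
opening: 0.026
grip_force: 30.0
```

Down on the well floor. I'll release and go to the third key at (.5349,.2933), yaw -12.

servo_tool:
  targets: "0 0 0 0 0 0; 0 0 0 0 0 0; 0 0 0 0 0 0; 0 0 0 0 0 0; 0 0 -0.02 0 0 0; 0 0 -0.1 0 0 0; 0 0 -0.25 0 0 0; 0 0 -0.28 0 0 0; 0 0 -0.28 0 0 0; 0 0 -0.28 0 0 0"
  fingers: 0.6

```text
t: 29.2
position: [0.5429, 0.2045, 0.1521]
orientation: [180.0, 0.1, 8.1]
contact_force: [-0.0, -0.0, 0.2]
opening: 0.0531
grip_force: 0.0
```

```bash
python3 -c "
from h import *
go([.5350,.2933,.083],-12)"
```

```text
shift [ 0.019 -0.356  0.277] turn [0.001 0.004 0.702]
```

servo_tool:
  targets: "0.01 -0.18 0 0 0 0.2; 0.019 -0.356 0 0 0 0.4; 0.019 -0.356 0 0 0 0.6; 0.019 -0.356 0 0 0 0.702; 0.019 -0.356 0 0 0 0.702; 0.019 -0.356 0.06 0 0 0.702; 0.019 -0.356 0.15 0 0 0.702; 0.019 -0.356 0.25 0 0 0.702; 0.019 -0.356 0.277 0 0 0.702; 0.019 -0.356 0.277 0 0 0.702; 0.019 -0.356 0.277 0 0 0.702"

```text
t: 30.58
position: [0.5361, 0.2935, 0.0851]
orientation: [-180.0, -0.1, -12.0]
contact_force: [0.2, -0.5, -0.1]
opening: 0.0524
grip_force: 0.0
```

servo_tool:
  targets: "0 0 0 0 0 0; 0 0 0 0 0 0; 0 0 0 0 0 0; 0 0 0 0 0 0; 0 0 0 0 0 0"
  fingers: 0
  force: 10

```text
t: 31.2
position: [0.5357, 0.2934, 0.0844]
orientation: [-180.0, -0.0, -12.0]
contact_force: [-0.5, 0.4, 3.5]
opening: 0.0258
grip_force: 9.9
```

```bash
python3 -c "
from cell import imaging
import cv2
from h import *
s=imaging.camera('side')['img'];t=imaging.camera('top')['img']
f=lambda im,x,y,w,h,k:cv2.resize(im[y:y+h,x:x+w,::-1],(w*k,h*k),interpolation=cv2.INTER_CUBIC)
cv2.imwrite('pics/g3.png',np.hstack([f(s,220,160,110,150,3),f(t,140,150,140,150,3)]))
go([.5892,-.2720,.205],-27)"
```

```text
shift [ 0.68   2.168 -0.483] turn [-0.    -0.     0.524]
```

View pics/g3.png

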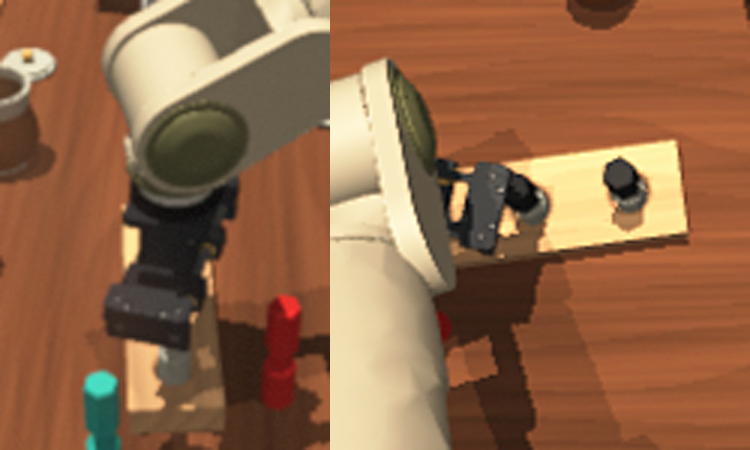

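Both rejected keys stand upright in their wells, at (535,200) and (627,185). The third is gripped flat-on at 25.8 mm. I'll lift it clear over them.

servo_tool:
  targets: "0 0 -0.03 0 0 0; 0 0 -0.1 0 0 0; 0 0 -0.3 0 0 0; 0 0 -0.5 0 0 0; 0 0 -0.6 0 0 0; 0 0 -0.6 0 0 0; 0.06 0.2 -0.6 0 0 0.1; 0.13 0.4 -0.6 0 0 0.2; 0.19 0.6 -0.6 0 0 0.3; 0.25 0.8 -0.6 0 0 0.4; 0.31 1 -0.6 0 0 0.524; 0.31 1 -0.6 0 0 0.524"
  force: 30

```text
t: 32.8
position: [0.5591, 0.0297, 0.2328]
orientation: [179.9, 0.1, -27.3]
contact_force: [0.2, 1.6, -2.7]
opening: 0.026
grip_force: 29.6
```

```bash
python3 -c "
from h import *
go([.5892,-.2720,.21],-27)"
```

```text
shift [0.661 1.017 0.091] turn [ 0.003  0.004 -0.01 ]
```

servo_tool:
  targets: "0.13 0.2 0 0 0 0; 0.26 0.4 0 0 0 0; 0.39 0.6 0 0 0 0; 0.52 0.8 0 0 0 0; 0.65 1 0 0 0 0; 0.65 1 0 0 0 0; 0.65 1 0.1 0 0 0; 0.65 1 0.2 0 0 0; 0.65 1 0.35 0 0 0; 0.65 1 0.44 0 0 0; 0.65 1 0.44 0 0 0; 0.65 1 0.44 0 0 0"

```text
t: 34.3
position: [0.5912, -0.2632, 0.1253]
orientation: [-180.0, -0.1, -27.0]
contact_force: [0.7, -0.4, -2.8]
opening: 0.0256
grip_force: 29.9
```

```bash
python3 -c "
from h import *
go([.5893,-.2719,.1],-27)"
```

```text
shift [0.009 0.035 0.101] turn [-0.    -0.003  0.001]
```

servo_tool:
  targets: "0.009 0.035 0 0 0 0; 0.009 0.035 0 0 0 0; 0.009 0.035 0.05 0 0 0; 0.009 0.035 0.1 0 0 0; 0.009 0.035 0.11 0 0 0; 0.009 0.035 0.12 0 0 0; 0.009 0.035 0.13 0 0 0; 0.009 0.035 0.13 0 0 0; 0.009 0.035 0.13 0 0 0"

```text
t: 35.42
position: [0.5891, -0.2723, 0.0918]
orientation: [-180.0, -0.0, -27.0]
contact_force: [3.9, 2.7, -2.8]
opening: 0.0257
grip_force: 29.9
```

servo_tool:
  targets: "0.001 -0.002 0.006 0 0 0; 0.001 -0.002 0.012 0 0 0; 0.001 -0.002 0.018 0 0 0; 0.001 -0.002 0.024 0 0 0; 0.001 -0.002 0.028 0 0 0; 0.001 -0.002 0.028 0 0 0"

```text
t: 36.17
position: [0.5891, -0.2721, 0.0846]
orientation: [-180.0, 0.0, -27.0]
contact_force: [2.7, 4.6, -1.2]
opening: 0.0258
grip_force: 29.9
```

Rim at the washer. I'll press lightly, ease the lateral load, and verify.

servo_tool:
  targets: "0 -0.002 0.004 0 0 0; 0 -0.003 0.006 0 0 0; 0 -0.003 0.006 0 0 0; 0 -0.003 0.006 0 0 0; 0 -0.003 0.006 0 0 0; 0 -0.003 0.006 0 0 0"

```text
t: 36.92
position: [0.5897, -0.2721, 0.0844]
orientation: [180.0, -0.1, -27.0]
contact_force: [-1.0, 3.4, 7.1]
opening: 0.0257
grip_force: 30.0
```

```bash
python3 -c "
from cell import imaging,r
import cv2
from h import *
a=imaging.camera('side');s=a['img'];t=imaging.camera('top')['img']
f=lambda im,x,y,w,h,k:cv2.resize(im[y:y+h,x:x+w,::-1],(w*k,h*k),interpolation=cv2.INTER_CUBIC)
cv2.imwrite('pics/n3.png',np.hstack([f(s,190,130,130,140,3),f(t,140,100,130,140,3)]))
st=r.get_state();print(st['position'],st['contact_force'],st['moment'],st['orientation'])"
```

```text
[ 0.58964654 -0.27204399  0.08439142] [-0.10271849  3.80645929  7.14948253] [ 0.82828228 -0.00269444  0.01494679] [ 1.79950897e+02 -7.76497508e-02 -2.70081900e+01]
```

View pics/n3.png

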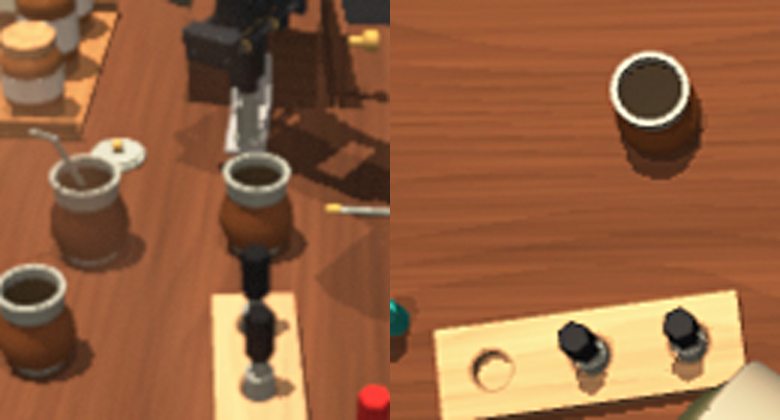

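The key is on the washer: TCP z is 84.4 mm, the same as when it stood on the 8 mm well floor, and it presses with about 10 N. The other two keys stand in the stand and the gourds are undisturbed, so I'll hand in.

```bash
python3 -c "
from cell import r
print(r.finish_job())"
```

```text
the job is handed in; nothing more can be done
None
```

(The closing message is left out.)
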